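# Free the seized locking pin and reset the carriage

## Task

On the harness board fixture a steel pin has seized in the cream block and locks its carriage: take the pin by its wing and twist it back and forth while pulling gently until it comes out, without heaving the block up off its sprung mount. Lay the pin flat inside the empty tray, then slide the freed carriage along its track right up against the stop. Leave all the other things where they are.

Things in the scene. Friction and masses are not known exactly. Their poses are not given: they have to be found in the camera images.
- rig: The fixture, fixed: an aluminium track plate 70 x 270 mm, 18 mm thick. Origin: centre of its underside, on the bench; y along the track towards the stop, z up. Also on it, from the origin: a fork post 200 mm high at x +125, y -50 mm; cream towers 44 mm square, one 120 mm high at x +105, y +75, one 55 mm high at x -105, y +60. Each stands on a 50 mm square foot.
- stop_face (a point): Middle of the face of the steel stop that looks at the carriage: a cross-wise plate 70 mm wide, 12 mm thick, from 18 to 50 mm above the bench. Axes as the fixture's.
- carriage (a joint): Travel of the carriage on the track (m): 0 at the start, where the pin's nose in the track plate locks it to within about 3 mm; 0.100 against the stop (+y of the fixture). It slides with about 3 N of friction and stays where left.
- block_top (a point): Centre of the top face of the cream block on the carriage, at the bore's mouth, 82 mm above the bench. Block 60 mm (x) by 56 mm (y), from 30 to 82 mm above the bench. At the start at x 0, y -50 mm of the fixture; it moves with the carriage. Axes as the fixture's.
- block (a joint): How far the block is lifted off its sprung mount (m). It sits firm (0) up to an upward pull of about 18 N, then rises 1 mm per newton and springs back when let go. It must stay below 0.008.
- pin_wing (a point): Centre of the steel pin's wing, 107 mm above the bench when seated. The wing is an upright plate 44 mm long (pin's x), 12 mm thick (y), 38 mm high; z is the pin's axis, from nose to wing. Below it: collar 28 mm across, 6 mm thick, resting on the block; shank 16 mm across, 48 mm long; nose 10 mm across, 28 mm long. The nose's end is 101 mm below this point; pin 120 mm overall, 0.2 to 0.32 kg.
- pin_mid (a point): Mid-length of the same pin, on its axis. The shank binds for the first 20 mm of withdrawal, then is loose; 80 mm up it clears the block. A straight pull needs 28 N or more (the block lifts first), but while the pin is turned, either way, less: 2 to 3 mm of rise per radian turned takes 8 to 21 N, and turning takes up to 0.4 N m. It turns by any angle.
- tray_a: The empty grey tray, fixed: 220 mm (x) by 150 mm (y), 40 mm high, open on top, walls and floor 4 mm. Origin: centre of its underside. Either this or the other tray is on the left.
- tray_b: The other tray, alike and fixed, with three spare cream blocks in it. Leave it.
- tape_mid (a point): Black tape roll, 90 mm across, 25 mm high, flat on the bench; the point is at its middle. Leave it alone.
- driver_grip (a point): Screwdriver lying on the bench, its handle; the point is at its middle. Leave it alone.
- sprayer_mid (a point): White spray bottle, 56 mm across, 150 mm high; the point is at its middle. Leave it alone.
- spool_mid (a point): Black wire spool, 52 mm across, 50 mm high; the point is at its middle. Leave it alone.
- pliers_mid (a point): Pliers lying on the bench, about 165 mm long, 12 mm high; the point is at its middle. Leave it alone.
- carton_mid (a point): Cardboard carton 80 x 60 x 50 mm; the point is at its middle. Leave it alone.
- spare0_mid (a point): Spare cream block about 50 mm square, 50 mm high, in the other tray; the point is at its middle. Leave it alone.
- spare1_mid (a point): Spare cream block about 40 mm square, 50 mm high, in the other tray; the point is at its middle. Leave it alone.
- spare2_mid (a point): Spare cream block about 45 mm square, 50 mm high, in the other tray; the point is at its middle. Leave it alone.

How it is judged:
On the way, in this order (a step that is already met when the one before it is completed fails the run):
1. the pin is right out of the block (its wing more than 70 mm above where it sat) (height (world z) of pin_wing above 0.177 m), for 0.1 s.
2. the pin lies in the empty tray, let go (x of pin_mid in the frame of tray_a between -0.095 and 0.095 m and y of pin_mid in the frame of tray_a between -0.065 and 0.065 m and z of pin_mid in the frame of tray_a below 0.04 m and angle between pin_mid's own z axis and vertical between 1.25 and 1.9 rad and linear speed of pin below 0.02 m/s and contact force between the fingers and pin below 0.1 N), for 0.2 s.
3. the carriage is against the stop (value of joint carriage above 0.094 m), for 0.2 s.
At the end, for the whole second after the job is handed in: The pin lies flat (within 18 degrees or so) and at rest inside the empty tray, let go, its middle below the rim and at least 10 mm in from the tray's outer sides; the carriage is within 6 mm of the stop and at rest; the block is down on its mount (within 2 mm) (all of step 2 and value of joint carriage above 0.094 m and value of joint block below 0.002 m and velocity of joint carriage below 0.01 m/s); the robot touches nothing.
It fails at once if the block is lifted 8 mm or more off its mount (value of joint block above 0.008 m).
It fails at once if another loose thing is shifted by more than 30 mm (distance of any of tape_mid, driver_grip, sprayer_mid, spool_mid, pliers_mid, carton_mid, spare0_mid, spare1_mid, spare2_mid from where it was at the start of the episode above 0.03 m).
It also fails if it takes over 72 s, if anything falls off the work surface, if the arm or the gripper's body presses on something with over 40 N, if the wrist force passes 120 N, or if a joint passes its speed limit or range.

## Robot

A 6-joint arm with a two-finger parallel gripper is mounted at the origin on the work surface. World frame = base frame: x ahead of the robot, y to its left, z up, the work surface at z = 0. Lengths are in m, angles in rad, forces in N, time in s.
With the tool pointing down it reaches from about 0.3 to 0.775 m from the base axis. Payload 14.6 kg.
Tool frame: the origin (TCP) lies at the very end of the fingers, on their centre line; the grasp point (between the pads) lies 19 mm behind it (pinch_z is the distance from the TCP to the grasp point, in m); z points along the fingers, y is the direction in which the jaws open and shut (so a half turn about z gives the same grasp; the last joint's range is limited). The gripper opens to 94 mm and grips with 3 to 60 N. Pads are 16 mm wide; open, the fingers measure 119 mm over their backs; the gripper's body (75 mm by 177 mm) begins 78 mm behind the grasp point.
Start: joints at [1.083, 0.3, 1.521, -0, 1.321, -0.067], TCP at [0.225, 0.502, 0.205] pointing down, gripper open.
Joint ranges: [-3.03, 3.03], [-0.79, 2.21], [0.23, 2.52], [-1.04, 4.18], [0, 3.07], [-2.55, 2.55]. Speed limits (rad/s): [2.22, 2.22, 2.57, 3.14, 3.14, 3.14].

## Interface

Orientations are given as [roll, pitch, yaw] about the fixed x, y, z axes, in that order (R = Rz(yaw) Ry(pitch) Rx(roll)).
In Python, from station import get_obs, camera, hand_in, pinch_z gives the robot as it stands.
- The arm moves only by the tool servo_tool, never from a script. Its argument "moves" is a list that holds one entry, the list of rows, each a list of 7 numbers: the turn, a rotation vector about the tool's x, y, z normalised to -1 to 1, where 1 is pi/2 rad, then the shift along the tool's x, y, z normalised to -1 to 1, where 1 is 500 mm, then the closure, from 0 (fully open) to 1 (shut). In form: [[[rx, ry, rz, x, y, z, hand], ...]]. A call has 1 to 12 rows; each row is the pose to reach, as a shift and turn from the pose measured when the call began, along the tool's axes at that moment; what a row does not reach only later rows make up. A row lasts 1/12 s, in which the tool goes at most 41.7 mm and 7.16 degrees, less where a joint would pass 70% of its speed; a pose out of reach is approached as far as the arm can. A call with a number of a shift or a turn outside -1 to 1 is refused whole. A call with a gripper value outside its range is refused whole. The fingers move at their own pace and stop on an object; "squeeze" is the grip in N (left out, the last holds). Time passes only in rows, so rows that repeat a pose let the fingers close. It gives the time, the measured TCP pose, the force and the opening at its end, in the units of the state.
- get_obs(): the state, without advancing time (a new reading comes with each control period).
- camera(name): name is "side" or "top"; returns a dict with "color" (480x640x3 uint8, red, green, blue), "intrinsics" (3x3 intrinsics, pixels), "rvec" (rotation vector, rad) and "tvec" (3), from world to camera coordinates, as OpenCV has them. Camera axes: x right, y down, z forward; pixel columns grow to the right and rows downward; lengths in m; the calibration is good to about 2 mm. A picture is of the moment at which its call begins. There is no depth.
- hand_in(): hands the job in, once; it reports no verdict.
The state is a dict: "time_s": time; "qpos": joint angles; "joint_vel": joint speeds; "tau": joint torques, N m; "ee_pos": TCP position; "eef_rot": TCP orientation; "force": force on the tool from outside, world axes, zero at the start; "moment": the same for the moment, N m; "grip_width": finger opening in m.
Only numpy, scipy, OpenCV 4.12 (cv2) and the standard library are available. Lean on these libraries where they do the work, as an engineer would, in place of code of your own. Each camera call takes 0.05 s, during which the arm holds its last target.

## Working session

There is one attempt and no reset: what is moved stays moved. The work goes in short steps, Python scripts to look and compute and a tool call to move; the robot and the scene stay as the last step left them, time stands still between calls to the robot, and variables do not carry over. Pictures are saved under pics/ and viewed, and the job is handed in when it is done.

Besides the shell and the picture viewer there is one more tool, called after "Emit:" as name(argument=value, ...), one argument or row to a line, values as JSON. servo_tool: Moves the arm, as the interface text tells. Scaled input: -1 to 1 covers 500 mm each way for a shift and pi/2 rad each way for a turn. Its arguments: {"type":"object","properties":{"moves":{"type":"array"},"squeeze":{"type":"number"}},"required":["moves"]}

```bash
mkdir -p pics; ls; python3 - <<'E'
from station import get_obs,camera,pinch_z
import cv2,numpy as np
print(get_obs(),pinch_z)
for n in("side","top"):
    c=camera(n);cv2.imwrite(f"pics/{n}0.png",c["color"][:,:,::-1]);print(n,c["intrinsics"],c["rvec"],c["tvec"])
    np.savez(f"{n}0.npz",**c)
E
```

```text
pics
{'time_s': 0.0, 'qpos': array([ 1.08338267e+00,  3.00455942e-01,  1.52155735e+00,  3.62894800e-05,
        1.32070135e+00, -6.66096064e-02]), 'joint_vel': array([ 2.26348920e-03, -3.29633994e-05, -1.10675487e-04, -2.49721454e-04,
       -1.15965568e-03,  1.94981049e-03]), 'tau': array([ 2.81815737e-04, -5.31819785e+01, -3.52731335e+01,  7.08423019e-02,
        2.45099701e-02, -3.76970365e-05]), 'ee_pos': array([0.22455216, 0.50179523, 0.20490469]), 'eef_rot': array([-3.14047550e+00, -1.09752047e-04,  2.72077954e+00]), 'force': array([-0.14157024, -0.08134936, -0.51533238]), 'moment': array([-0.01101406, -0.01335418, -0.02563297]), 'grip_width': 0.09397185488217634} 0.0188
side [[547.90077425   0.         315.55881623]
 [  0.         547.90077425 244.90532618]
 [  0.           0.           1.        ]] [ 2.04231649 -0.44292286  0.26089318] [-0.51737581  0.19904652  0.9962666 ]
top [[434.61809124   0.         319.131794  ]
 [  0.         434.61809124 243.14896684]
 [  0.           0.           1.        ]] [ 2.12346756 -2.18314332  0.12543067] [0.0450632  0.57822729 0.88883747]
```

View pics/side0.png

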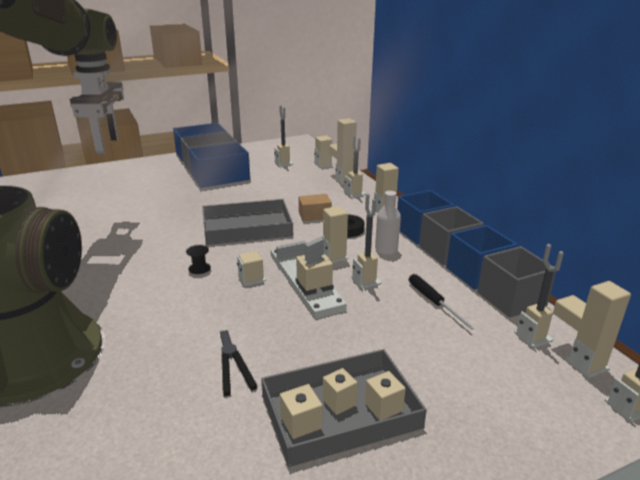

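View pics/top0.png

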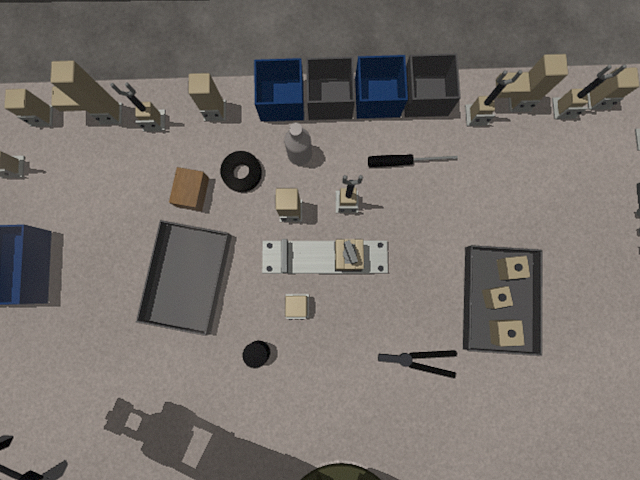

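The top view shows the empty tray at about (187,278), the rig around (325,257) with its stop at the left (280,257), and the pin wing at about (352,252) turned relative to the block. The arm is clear of the rig. I'll zoom in on these next.

```bash
cat > h.py <<'E'
import numpy as np,cv2
def load(n):
    return dict(np.load(n))
def ray(c,px,z):
    R=cv2.Rodrigues(c["rvec"])[0];C=-R.T@c["tvec"].ravel()
    d=R.T@np.linalg.inv(c["intrinsics"])@np.array([px[0],px[1],1.])
    return C+d*(z-C[2])/d[2]
def proj(c,P):
    return cv2.projectPoints(np.array(P,float).reshape(-1,3),c["rvec"],c["tvec"],c["intrinsics"],None)[0].reshape(-1,2)
E
python3 - <<'E'
import cv2
a=cv2.imread("pics/top0.png");cv2.imwrite("pics/t1.png",cv2.resize(a[220:290,250:400],None,fx=5,fy=5,interpolation=cv2.INTER_CUBIC))
cv2.imwrite("pics/t2.png",cv2.resize(a[210:345,130:240],None,fx=4,fy=4,interpolation=cv2.INTER_CUBIC))
a=cv2.imread("pics/side0.png");cv2.imwrite("pics/s1.png",cv2.resize(a[200:320,230:390],None,fx=5,fy=5,interpolation=cv2.INTER_CUBIC))
E
```

```text
(no output)
```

View pics/t1.png

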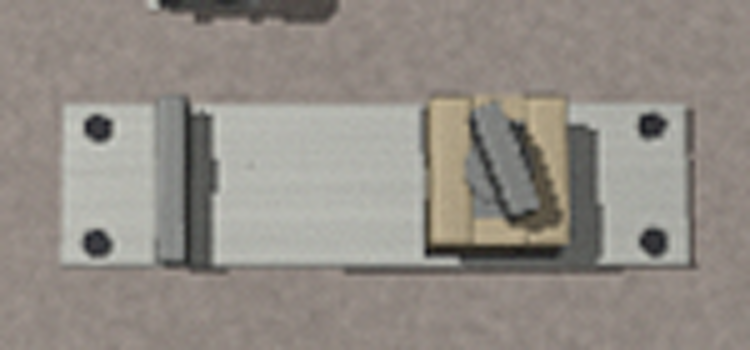

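View pics/s1.png

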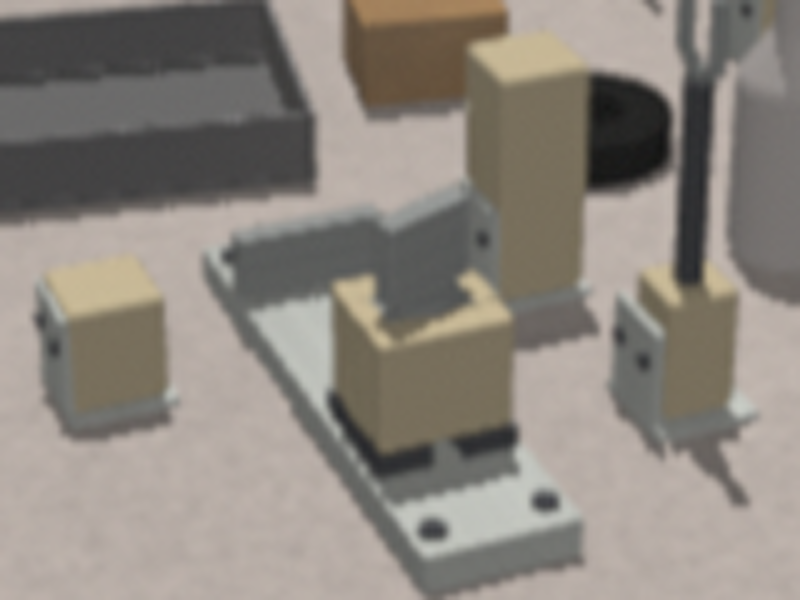

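View pics/t2.png

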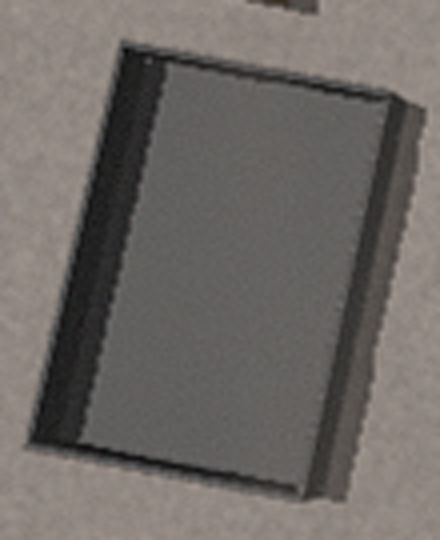

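The zooms show the wing's top edge corners in the t1 crop at about (470,112), (497,100), (538,210) and (512,222). The tray rim corners in the t2 crop are at about (122,42), (390,98), (303,497) and (30,445).

```bash
python3 - <<'E'
from h import *
t=load("top0.npz");s=load("side0.npz")
f=lambda p,k,o:[(p[0]+.5)/k-.5+o[0],(p[1]+.5)/k-.5+o[1]]
P=[ray(t,f(p,5,(250,220)),.126) for p in[(470,112),(497,100),(538,210),(512,222)]]
P=np.array(P);print(P.round(4),P.mean(0))
d=(P[2]+P[3]-P[0]-P[1])/2;print("wing len",np.linalg.norm(d),"dir deg",np.degrees(np.arctan2(d[1],d[0])))
Q=np.array([ray(t,f(p,5,(250,220)),.018) for p in[(62,103),(690,103),(692,267),(62,267)]]);print(Q.round(4),Q.mean(0))
d=(Q[0]+Q[3]-Q[1]-Q[2])/2;print(np.linalg.norm(d),"rig y dir deg",np.degrees(np.arctan2(d[1],d[0])))
B=np.array([ray(t,f(p,5,(250,220)),.082) for p in[(430,97),(568,97),(568,246),(430,246)]]);print("block",B.round(4),B.mean(0))
S=np.array([ray(t,f(p,5,(250,220)),.050) for p in[(157,97),(187,97),(185,262),(157,263)]]);print("stop",S.round(4),S.mean(0))
T=np.array([ray(t,f(p,4,(130,210)),.04) for p in[(122,42),(390,98),(303,497),(30,445)]]);print("tray",T.round(4),T.mean(0))
d=(T[0]+T[1]-T[2]-T[3])/2;print(np.linalg.norm(d),np.degrees(np.arctan2(d[1],d[0])), np.linalg.norm(T[0]-T[1]))
# side check of wing top corners: crop s1 5x off (230,200)
for p in[(388,222),(468,183),(497,205)]: print("side",ray(s,f(p,5,(230,200)),.126).round(4))
E
```

```text
[[ 0.5689 -0.0186  0.126 ]
 [ 0.5733 -0.0291  0.126 ]
 [ 0.5305 -0.0432  0.126 ]
 [ 0.5262 -0.0331  0.126 ]] [ 0.54971429 -0.03098289  0.126     ]
wing len 0.045090332616061934 dir deg -161.45090202269031
[[ 0.5915  0.1532  0.018 ]
 [ 0.5838 -0.1195  0.018 ]
 [ 0.5127 -0.117   0.018 ]
 [ 0.5202  0.154   0.018 ]] [0.55205107 0.01765383 0.018     ]
0.2719364294948234 rig y dir deg 88.39474248922713
block [[ 0.581  -0.0048  0.082 ]
 [ 0.5795 -0.0606  0.082 ]
 [ 0.5192 -0.0582  0.082 ]
 [ 0.5207 -0.0029  0.082 ]] [ 0.55010769 -0.03161908  0.082     ]
stop [[0.5886 0.1088 0.05  ]
 [0.5882 0.0962 0.05  ]
 [0.519  0.0982 0.05  ]
 [0.5189 0.1099 0.05  ]] [0.55365871 0.10326578 0.05      ]
tray [[0.6381 0.368  0.04  ]
 [0.6037 0.2243 0.04  ]
 [0.3962 0.2696 0.04  ]
 [0.4265 0.4121 0.04  ]] [0.51611638 0.31851076 0.04      ]
0.21423904944588992 -12.045034050491441 0.14773958806386042
side [ 0.533  -0.0374  0.126 ]
side [ 0.5763 -0.0207  0.126 ]
side [ 0.579  -0.0426  0.126 ]
```

```bash
cat >> h.py <<'E'
from scipy.spatial.transform import Rotation as Ro
def goto(pos,rpy,o=None):
    """tool-frame [rx ry rz x y z] normalised, to reach world pose"""
    from station import get_obs
    o=o or get_obs()
    R=Ro.from_euler('xyz',o["eef_rot"]);T=Ro.from_euler('xyz',rpy)
    rv=(R.inv()*T).as_rotvec()/(np.pi/2);d=R.inv().apply(np.array(pos)-o["ee_pos"])/.5
    print("turn",rv.round(4),"shift",d.round(4),"q",o["qpos"].round(3))
E
python3 - <<'E'
from h import *
goto([.42,.2,.205],[np.pi,0,np.radians(155.9-75)])
goto([.55,-.031,.205],[np.pi,0,np.radians(155.9-85)])
E
```

```text
turn [-6.000e-04  4.000e-04  8.332e-01] shift [-6.034e-01 -3.913e-01  2.000e-04] q [ 1.083  0.3    1.521  0.     1.321 -0.067]
turn [-6.000e-04  4.000e-04  9.443e-01] shift [-1.0294e+00 -7.0680e-01  5.0000e-04] q [ 1.083  0.3    1.521  0.     1.321 -0.067]
```

Emit:
servo_tool(
  moves=[
    [[0,0,0.15,-0.06,-0.04,0,0],[0,0,0.3,-0.13,-0.08,0,0],[0,0,0.4,-0.2,-0.13,0,0],[0,0,0.5,-0.27,-0.17,0,0],[0,0,0.6,-0.33,-0.22,0,0],[0,0,0.7,-0.4,-0.26,0,0],[0,0,0.83,-0.46,-0.3,0,0],[0,0,0.83,-0.52,-0.34,0,0],[0,0,0.83,-0.6,-0.39,0,0],[0,0,0.83,-0.6,-0.39,0,0],[0,0,0.83,-0.6,-0.39,0,0]],
  ],
)

```text
time_s: 1.02
ee_pos: [0.4198, 0.1991, 0.2048]
eef_rot: [-3.141, 0.001, 1.406]
force: [0.2, 0.6, -0.3]
grip_width: 0.0939
```

```bash
python3 - <<'E'
from h import *
goto([.55,-.031,.175],[np.pi,0,np.radians(18.5)])
E
```

```text
turn [1.000e-04 1.000e-03 6.896e-01] shift [-0.4112  0.3324  0.06  ] q [ 3.650e-01  1.100e-01  1.751e+00 -1.000e-03  1.282e+00  5.300e-01]
```

Emit:
servo_tool(
  moves=[
    [[0,0,0.08,-0.06,0.04,0,0],[0,0,0.16,-0.12,0.09,0,0],[0,0,0.24,-0.18,0.14,0,0],[0,0,0.32,-0.24,0.19,0,0],[0,0,0.4,-0.3,0.24,0,0],[0,0,0.48,-0.36,0.29,0,0],[0,0,0.56,-0.411,0.332,0.02,0],[0,0,0.64,-0.411,0.332,0.04,0],[0,0,0.69,-0.411,0.332,0.06,0],[0,0,0.69,-0.411,0.332,0.06,0],[0,0,0.69,-0.411,0.332,0.06,0]],
  ],
)

```text
time_s: 1.93
ee_pos: [0.5495, -0.0308, 0.1747]
eef_rot: [3.141, 0.002, 0.325]
force: [0.1, 0.8, 0.8]
grip_width: 0.0939
```

```bash
python3 - <<'E'
from h import *
from station import camera
goto([.55,-.031,.092],[np.pi,0,np.radians(18.5)])
for n,b in(("side",(200,320,230,390)),("top",(190,310,250,410))):
    a=camera(n)["color"][b[0]:b[1],b[2]:b[3],::-1];cv2.imwrite(f"pics/{n}1.png",cv2.resize(a,None,fx=4,fy=4,interpolation=cv2.INTER_CUBIC))
E
```

```text
turn [0.0002 0.0016 0.0015] shift [0.0012 0.0006 0.1654] q [-1.220e-01  3.290e-01  1.557e+00 -1.000e-03  1.258e+00  1.124e+00]
```

View pics/side1.png

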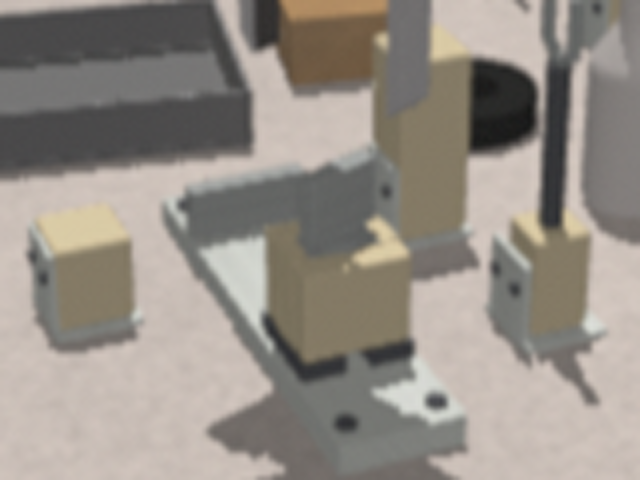

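The zoom shows one open finger at about (408,90), above and beyond the wing at (340,200), with nothing in the way below. I'll descend and close.

Emit:
servo_tool(
  moves=[
    [[0,0,0,0.001,0,0.05,0],[0,0,0,0.001,0,0.1,0],[0,0,0,0.001,0,0.14,0],[0,0,0,0.001,0,0.165,0],[0,0,0,0.001,0,0.165,0],[0,0,0,0.001,0,0.165,0]],
  ],
)

```text
time_s: 2.53
ee_pos: [0.5506, -0.0303, 0.0939]
eef_rot: [3.14, 0.0, 0.328]
force: [0.2, 0.3, 0.2]
grip_width: 0.0941
```

Emit:
servo_tool(
  moves=[
    [[0,0,0,0,0,0,1],[0,0,0,0,0,0,1],[0,0,0,0,0,0,1],[0,0,0,0,0,0,1],[0,0,0,0,0,0,1],[0,0,0,0,0,0,1],[0,0,0,0,0,0,1],[0,0,0,0,0,0,1]],
  ],
  squeeze=60,
)

```text
time_s: 3.2
ee_pos: [0.5506, -0.0303, 0.0939]
eef_rot: [3.14, 0.0, 0.328]
force: [0.1, 1.1, 0.0]
grip_width: 0.044
```

```bash
python3 - <<'E'
from h import *
from station import camera,get_obs
o=get_obs();print(o["force"],o["moment"],o["qpos"],o["ee_pos"])
for n,b in(("side",(180,300,250,410)),):
    a=camera(n)["color"][b[0]:b[1],b[2]:b[3],::-1];cv2.imwrite(f"pics/{n}2.png",cv2.resize(a,None,fx=4,fy=4,interpolation=cv2.INTER_CUBIC))
E
```

```text
[0.14516319 1.10463097 0.03114099] [0.0003767  0.16720529 0.06965379] [-1.20745089e-01  4.19751300e-01  1.63407907e+00 -1.56174089e-03
  1.08753910e+00  1.12296426e+00] [ 0.55059811 -0.03031557  0.09387045]
```

View pics/side2.png

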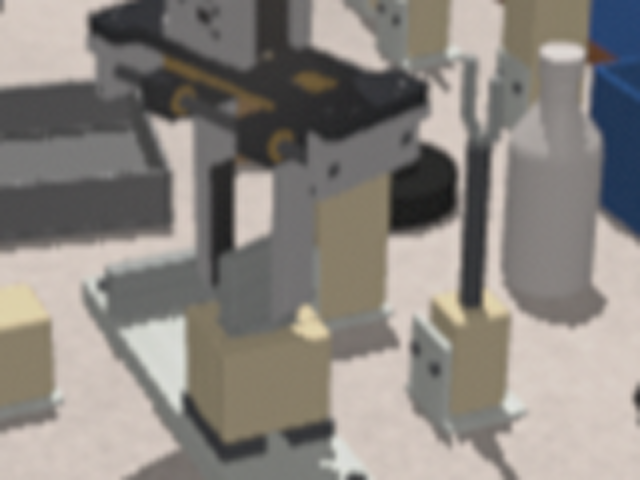

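The fingers straddle the wing in the right orientation but are still closing, so I'll keep closing.

Emit:
servo_tool(
  moves=[
    [[0,0,0,0,0,0,1],[0,0,0,0,0,0,1],[0,0,0,0,0,0,1],[0,0,0,0,0,0,1],[0,0,0,0,0,0,1],[0,0,0,0,0,0,1]],
  ],
)

```text
time_s: 3.75
ee_pos: [0.5509, -0.0306, 0.0939]
eef_rot: [3.139, -0.0, 0.328]
force: [4.1, -3.1, -0.6]
grip_width: 0.0119
```

```bash
python3 - <<'E'
from station import get_obs
o=get_obs();print(o["force"],o["moment"],o["qpos"],o["ee_pos"])
E
```

```text
[ 4.10975776 -3.12676622 -0.5611715 ] [-0.83760159 -0.6383048   0.06386684] [-0.1210074   0.41986966  1.63373141 -0.00205103  1.08685253  1.12292949] [ 0.55092322 -0.03061844  0.09393686]
```

Emit:
servo_tool(
  moves=[
    [[0,0,-0.075,0,0,-0.0005,1],[0,0,-0.15,0,0,-0.001,1],[0,0,-0.225,0,0,-0.0015,1],[0,0,-0.3,0,0,-0.002,1],[0,0,-0.375,0,0,-0.0025,1],[0,0,-0.45,0,0,-0.003,1]],
  ],
)

```text
time_s: 4.25
ee_pos: [0.5508, -0.0308, 0.0946]
eef_rot: [3.14, 0.001, 1.04]
force: [4.8, -3.0, -10.4]
grip_width: 0.0117
```

```bash
cat > st.py <<'E'
from station import get_obs
o=get_obs();print(o["force"].round(2),o["moment"].round(2),o["qpos"].round(3),o["ee_pos"].round(4),o["eef_rot"].round(4),o["grip_width"])
E
python3 st.py
```

```text
[  4.85  -2.97 -10.38] [-0.91 -1.26 -0.27] [-0.121  0.419  1.633 -0.002  1.089  0.411] [ 0.5508 -0.0308  0.0946] [3.1401e+00 1.5000e-03 1.0400e+00] 0.011732952852532088
```

Emit:
servo_tool(
  moves=[
    [[0,0,-0.075,0,0,-0.0018,1],[0,0,-0.15,0,0,-0.0024,1],[0,0,-0.225,0,0,-0.003,1],[0,0,-0.3,0,0,-0.0036,1],[0,0,-0.375,0,0,-0.0042,1],[0,0,-0.45,0,0,-0.0048,1],[0,0,-0.525,0,0,-0.0053,1],[0,0,-0.6,0,0,-0.0058,1],[0,0,-0.675,0,0,-0.0063,1],[0,0,-0.75,0,0,-0.0068,1],[0,0,-0.825,0,0,-0.0073,1],[0,0,-0.9,0,0,-0.0078,1]],
  ],
)

```text
time_s: 5.25
ee_pos: [0.5509, -0.0307, 0.0973]
eef_rot: [-3.141, 0.002, 2.459]
force: [8.8, -1.3, -16.0]
grip_width: 0.0116
```

```bash
python3 st.py;python3 - <<'E'
from h import *
from station import camera,get_obs
for n,b in(("side",(180,300,250,410)),):
    a=camera(n)["color"][b[0]:b[1],b[2]:b[3],::-1];cv2.imwrite(f"pics/{n}3.png",cv2.resize(a,None,fx=4,fy=4,interpolation=cv2.INTER_CUBIC))
E
```

```text
[  8.79  -1.29 -15.97] [-0.49 -2.19 -0.28] [-0.121  0.416  1.631 -0.002  1.094 -1.009] [ 0.5509 -0.0307  0.0973] [-3.1406e+00  1.6000e-03  2.4590e+00] 0.011590839430409922
```

View pics/side3.png

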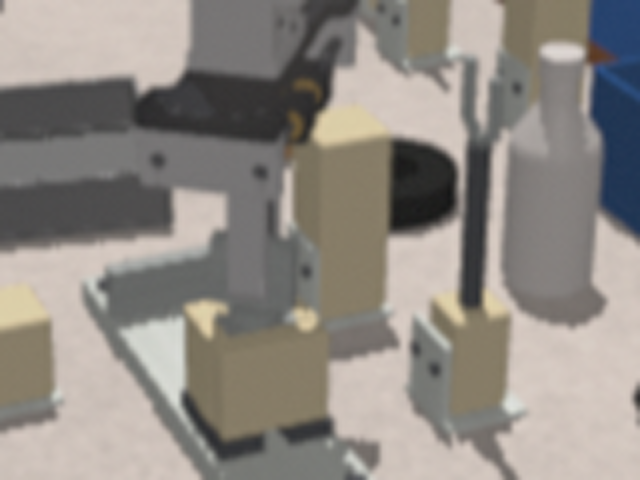

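Emit:
servo_tool(
  moves=[
    [[0,0,-0.075,0,0,-0.002,1],[0,0,-0.15,0,0,-0.0026,1],[0,0,-0.225,0,0,-0.0032,1],[0,0,-0.3,0,0,-0.0038,1],[0,0,-0.375,0,0,-0.0043,1],[0,0,-0.45,0,0,-0.0048,1],[0,0,-0.525,0,0,-0.0053,1],[0,0,-0.6,0,0,-0.0058,1],[0,0,-0.675,0,0,-0.0063,1],[0,0,-0.75,0,0,-0.0068,1],[0,0,-0.825,0,0,-0.0073,1]],
  ],
)

```text
time_s: 6.22
ee_pos: [0.5509, -0.0304, 0.0997]
eef_rot: [-3.141, -0.0, -2.513]
force: [7.4, 0.1, -15.4]
grip_width: 0.0115
```

Emit:
servo_tool(
  moves=[
    [[0,0,0.075,0,0,-0.001,1],[0,0,0.15,0,0,-0.002,1],[0,0,0.225,0,0,-0.003,1],[0,0,0.3,0,0,-0.0036,1],[0,0,0.375,0,0,-0.0042,1],[0,0,0.45,0,0,-0.0048,1],[0,0,0.525,0,0,-0.0053,1],[0,0,0.6,0,0,-0.0058,1],[0,0,0.675,0,0,-0.0063,1],[0,0,0.75,0,0,-0.0068,1],[0,0,0.825,0,0,-0.0073,1],[0,0,0.9,0,0,-0.0078,1]],
  ],
)

```text
time_s: 7.22
ee_pos: [0.5509, -0.0308, 0.1023]
eef_rot: [-3.14, 0.001, 2.351]
force: [6.7, -4.6, -14.4]
grip_width: 0.0119
```

```bash
python3 st.py
```

```text
[  6.75  -4.63 -14.39] [-1.11 -1.78  0.27] [-0.121  0.41   1.626 -0.002  1.106 -0.901] [ 0.5509 -0.0308  0.1023] [-3.1402e+00  1.0000e-03  2.3508e+00] 0.011875152141980452
```

```bash
python3 st.py
```

```text
[  6.75  -4.63 -14.39] [-1.11 -1.78  0.27] [-0.121  0.41   1.626 -0.002  1.106 -0.901] [ 0.5509 -0.0308  0.1023] [-3.1402e+00  1.0000e-03  2.3508e+00] 0.011875152141980452
```

Emit:
servo_tool(
  moves=[
    [[0,0,0.075,0,0,-0.002,1],[0,0,0.15,0,0,-0.0026,1],[0,0,0.225,0,0,-0.0032,1],[0,0,0.3,0,0,-0.0038,1],[0,0,0.375,0,0,-0.0043,1],[0,0,0.45,0,0,-0.0048,1],[0,0,0.525,0,0,-0.0053,1],[0,0,0.6,0,0,-0.0058,1],[0,0,0.675,0,0,-0.0063,1],[0,0,0.75,0,0,-0.0068,1],[0,0,0.825,0,0,-0.0073,1],[0,0,0.9,0,0,-0.0078,1]],
  ],
)

```text
time_s: 8.22
ee_pos: [0.5505, -0.0308, 0.1049]
eef_rot: [-3.141, 0.002, 0.932]
force: [5.4, -2.0, -12.3]
grip_width: 0.0117
```

Emit:
servo_tool(
  moves=[
    [[0,0,0.075,0,0,-0.002,1],[0,0,0.15,0,0,-0.0026,1],[0,0,0.225,0,0,-0.0032,1],[0,0,0.3,0,0,-0.0038,1],[0,0,0.375,0,0,-0.0043,1],[0,0,0.45,0,0,-0.0048,1],[0,0,0.525,0,0,-0.0053,1],[0,0,0.6,0,0,-0.0058,1],[0,0,0.675,0,0,-0.0063,1],[0,0,0.75,0,0,-0.0068,1],[0,0,0.825,0,0,-0.0073,1],[0,0,0.9,0,0,-0.0078,1]],
  ],
)

```text
time_s: 9.22
ee_pos: [0.5503, -0.0308, 0.1076]
eef_rot: [3.139, 0.001, -0.488]
force: [6.9, -1.3, -14.6]
grip_width: 0.0115
```

```bash
python3 st.py
```

```text
[  6.95  -1.32 -14.6 ] [-0.45 -1.52  0.21] [-0.121  0.403  1.622 -0.002  1.119  1.938] [ 0.5503 -0.0308  0.1076] [ 3.139e+00  1.500e-03 -4.877e-01] 0.011463508614959293
```

Emit:
servo_tool(
  moves=[
    [[0,0,-0.075,0,0,-0.001,1],[0,0,-0.15,0,0,-0.002,1],[0,0,-0.225,0,0,-0.003,1],[0,0,-0.3,0,0,-0.0038,1],[0,0,-0.375,0,0,-0.0044,1],[0,0,-0.45,0,0,-0.005,1],[0,0,-0.525,0,0,-0.0056,1],[0,0,-0.6,0,0,-0.0062,1],[0,0,-0.675,0,0,-0.0068,1],[0,0,-0.75,0,0,-0.0074,1],[0,0,-0.825,0,0,-0.008,1],[0,0,-0.9,0,0,-0.0084,1]],
  ],
)

```text
time_s: 10.22
ee_pos: [0.5505, -0.03, 0.1104]
eef_rot: [-3.14, 0.002, 0.931]
force: [9.3, 2.2, -15.6]
grip_width: 0.0116
```

Emit:
servo_tool(
  moves=[
    [[0,0,-0.075,0,0,-0.002,1],[0,0,-0.15,0,0,-0.0028,1],[0,0,-0.225,0,0,-0.0035,1],[0,0,-0.3,0,0,-0.0041,1],[0,0,-0.375,0,0,-0.0047,1],[0,0,-0.45,0,0,-0.0053,1],[0,0,-0.525,0,0,-0.0059,1],[0,0,-0.6,0,0,-0.0065,1],[0,0,-0.675,0,0,-0.007,1],[0,0,-0.75,0,0,-0.0075,1],[0,0,-0.825,0,0,-0.008,1],[0,0,-0.9,0,0,-0.0085,1]],
  ],
)

```text
time_s: 11.22
ee_pos: [0.5507, -0.0296, 0.1145]
eef_rot: [-3.141, -0.002, 2.351]
force: [4.0, 1.9, -2.1]
grip_width: 0.0118
```

```bash
python3 st.py
```

```text
[ 3.98  1.9  -2.06] [ 0.36 -0.91 -0.02] [-1.200e-01  3.950e-01  1.615e+00  1.000e-03  1.133e+00 -9.010e-01] [ 0.5507 -0.0296  0.1145] [-3.1407e+00 -2.0000e-03  2.3510e+00] 0.011794666475482152
```

Emit:
servo_tool(
  moves=[
    [[0,0,0,0,0,-0.005,1],[0,0,0,0,0,-0.015,1],[0,0,0,0,0,-0.03,1],[0,0,0,0,0,-0.05,1],[0,0,0,0,0,-0.08,1],[0,0,0,0,0,-0.11,1]],
  ],
)

```text
time_s: 11.72
ee_pos: [0.5502, -0.0296, 0.1708]
eef_rot: [-3.14, -0.003, 2.349]
force: [0.3, -0.3, -1.2]
grip_width: 0.0115
```

Emit:
servo_tool(
  moves=[
    [[0,0,0,0,0,-0.03,1],[0,0,0,0,0,-0.06,1],[0,0,0,0,0,-0.1,1],[0,0,0,0,0,-0.15,1],[0,0,0,0,0,-0.18,1],[0,0,0,0,0,-0.2,1],[0,0,0,0,0,-0.2,1]],
  ],
)

```text
time_s: 12.3
ee_pos: [0.5507, -0.0297, 0.2733]
eef_rot: [-3.141, -0.001, 2.348]
force: [0.4, 0.2, -1.4]
grip_width: 0.0116
```

```bash
python3 st.py;python3 - <<'E'
from h import *
from station import camera,get_obs
for n,b in(("side",(100,320,230,410)),):
    a=camera(n)["color"][b[0]:b[1],b[2]:b[3],::-1];cv2.imwrite(f"pics/{n}4.png",cv2.resize(a,None,fx=2.7,fy=2.7,interpolation=cv2.INTER_CUBIC))
E
```

```text
[ 0.36  0.23 -1.41] [-0.02  0.03 -0.02] [-0.121  0.261  1.413  0.     1.468 -0.897] [ 0.5507 -0.0297  0.2733] [-3.1414e+00 -9.0000e-04  2.3476e+00] 0.011629843905336305
```

View pics/side4.png

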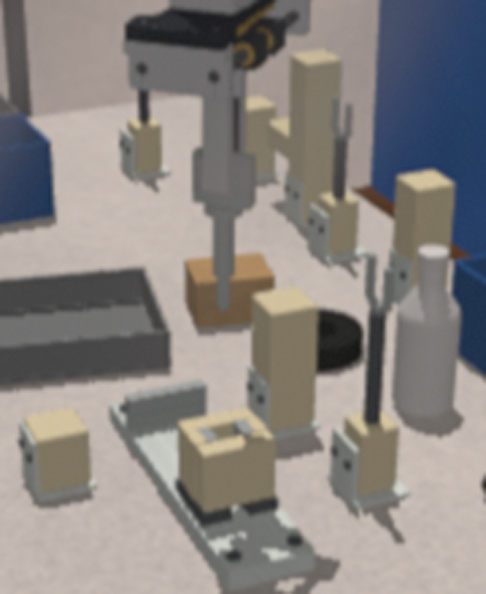

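The pin is out and held vertical, with the block down on its mount. Next I'll carry it over the tray at (0.516,0.319), with the tool x axis along the radius.

```bash
python3 - <<'E'
from h import *
goto([.49,.302,.27],[np.pi,0,np.radians(211.7)])
E
```

```text
turn [ 3.000e-04 -2.000e-03 -8.575e-01] shift [0.5577 0.379  0.0038] q [-0.121  0.263  1.415  0.     1.466 -0.898]
```

Emit:
servo_tool(
  moves=[
    [[0,0,-0.07,0.04,0.03,0,1],[0,0,-0.14,0.1,0.07,0,1],[0,0,-0.21,0.16,0.11,0,1],[0,0,-0.29,0.22,0.15,0,1],[0,0,-0.36,0.28,0.19,0,1],[0,0,-0.44,0.34,0.23,0,1],[0,0,-0.51,0.4,0.27,0,1],[0,0,-0.59,0.46,0.31,0,1],[0,0,-0.66,0.52,0.35,0,1],[0,0,-0.74,0.558,0.379,0,1],[0,0,-0.8,0.558,0.379,0,1],[0,0,-0.858,0.558,0.379,0,1]],
  ],
)

```text
time_s: 13.35
ee_pos: [0.4889, 0.3033, 0.2701]
eef_rot: [3.139, -0.005, -2.581]
force: [-0.3, -0.6, -2.2]
grip_width: 0.0113
```

```bash
python3 st.py;python3 - <<'E'
from h import *
from station import get_obs
o=get_obs();R=Ro.from_euler('xyz',o["eef_rot"])
print(R.as_matrix().round(3))
# outward tilt: tool z gets +radial; choose rotation about world tangential axis
b=np.arctan2(o["ee_pos"][1],o["ee_pos"][0]);rad=np.array([np.cos(b),np.sin(b),0]);print(b)
tang=np.cross([0,0,1],rad)
for a in(-60,60):
    T=Ro.from_rotvec(tang*np.radians(a))*R;print(a,"tool z",T.as_matrix()[:,2].round(2),"rv",((R.inv()*T).as_rotvec()/(np.pi/2)).round(3))
E
```

```text
[-0.26 -0.57 -2.18] [ 0.03 -0.    0.03] [ 0.491  0.321  1.344  0.002  1.481 -1.641] [0.4889 0.3033 0.2701] [ 3.1392 -0.0052 -2.581 ] 0.011331146912746178
[[-0.847 -0.532 -0.006]
 [-0.532  0.847 -0.001]
 [ 0.005  0.002 -1.   ]]
0.5552587144402793
-60 tool z [ 0.73  0.46 -0.5 ] rv [ 0.004 -0.667 -0.002]
60 tool z [-0.74 -0.46 -0.5 ] rv [-0.004  0.667  0.002]
```

Emit:
servo_tool(
  moves=[
    [[0,-0.07,0,0,0,0,1],[0,-0.14,0,0,0,0,1],[0,-0.21,0,0,0,0,1],[0,-0.28,0,0,0,0,1],[0,-0.35,0,0,0,0,1],[0,-0.42,0,0,0,0,1],[0,-0.49,0,0,0,0,1],[0,-0.56,0,0,0,0,1],[0,-0.62,0,0,0,0,1],[0,-0.667,0,0,0,0,1],[0,-0.667,0,0,0,0,1]],
  ],
)

```text
time_s: 14.27
ee_pos: [0.4868, 0.3058, 0.2696]
eef_rot: [3.128, 1.021, -2.586]
force: [0.8, 0.6, -2.6]
grip_width: 0.0117
```

```bash
python3 st.py;python3 - <<'E'
from h import *
from station import camera
a=camera("side")["color"][50:300,50:350,::-1];cv2.imwrite("pics/side5.png",cv2.resize(a,None,fx=2.4,fy=2.4))
E
```

```text
[ 0.77  0.64 -2.58] [-0.34  0.6   0.03] [ 0.447 -0.1    2.123  0.817  0.147 -2.44 ] [0.4868 0.3058 0.2696] [ 3.1276  1.0211 -2.5857] 0.011688745360435387
```

View pics/side5.png

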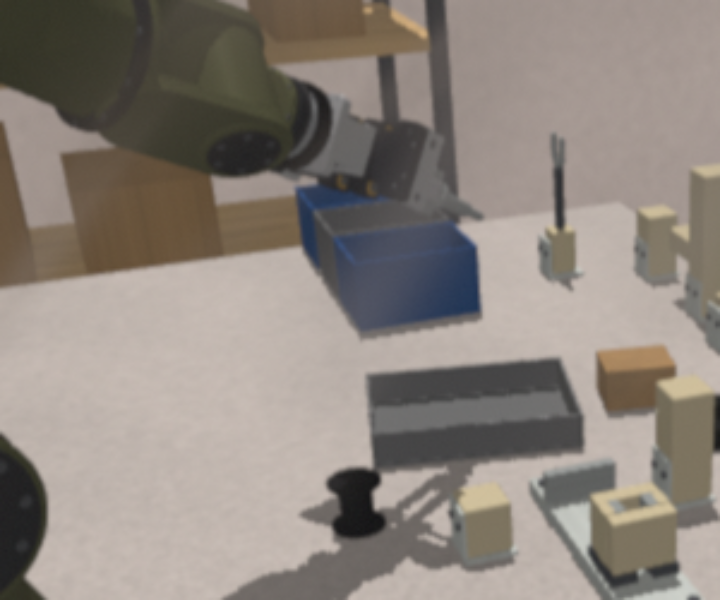

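The outward tilt works, but it runs into the wrist singularity (q5≈0.15). I'll go back to vertical, turn the wrist, and tilt sideways instead.

Emit:
servo_tool(
  moves=[
    [[0,0.07,0,0,0,0,1],[0,0.14,0,0,0,0,1],[0,0.21,0,0,0,0,1],[0,0.28,0,0,0,0,1],[0,0.35,0,0,0,0,1],[0,0.42,0,0,0,0,1],[0,0.49,0,0,0,0,1],[0,0.56,0,0,0,0,1],[0,0.62,0,0,0,0,1],[0,0.65,0,0,0,0,1],[0,0.65,0,0,0,0,1]],
  ],
)

```text
time_s: 15.23
ee_pos: [0.4877, 0.305, 0.2671]
eef_rot: [3.139, -0.005, -2.579]
force: [-1.0, -0.5, -3.0]
grip_width: 0.0121
```

```bash
python3 st.py;python3 - <<'E'
from h import *
goto([.516,.319,.25],[np.pi,0,np.radians(145)])
E
```

```text
[-1.02 -0.48 -3.  ] [ 0.08  0.06 -0.01] [ 0.494  0.322  1.349  0.003  1.475 -1.64 ] [0.4877 0.305  0.2671] [ 3.1387 -0.0053 -2.5786] 0.0120922371524132
turn [-3.000e-04 -4.000e-03  7.473e-01] shift [-0.063  -0.0065  0.0339] q [ 0.494  0.322  1.349  0.003  1.475 -1.64 ]
```

Emit:
servo_tool(
  moves=[
    [[0,0,0.078,-0.03,-0.003,0.01,1],[0,0,0.156,-0.06,-0.006,0.02,1],[0,0,0.234,-0.06,-0.006,0.03,1],[0,0,0.312,-0.06,-0.006,0.03,1],[0,0,0.39,-0.06,-0.006,0.03,1],[0,0,0.468,-0.06,-0.006,0.03,1],[0,0,0.546,-0.06,-0.006,0.03,1],[0,0,0.624,-0.06,-0.006,0.03,1],[0,0,0.702,-0.06,-0.006,0.03,1],[0,0,0.78,-0.06,-0.006,0.03,1],[0,0,0.858,-0.06,-0.006,0.03,1],[0,0,0.93,-0.06,-0.006,0.03,1]],
  ],
)

```text
time_s: 16.23
ee_pos: [0.5147, 0.3172, 0.2515]
eef_rot: [-3.137, 0.0, 2.234]
force: [-0.8, -0.1, -2.6]
grip_width: 0.0119
```

Emit:
servo_tool(
  moves=[
    [[0,0,0.078,0,0,0,1],[0,0,0.14,0,0,0,1],[0,0,0.14,0,0,0,1]],
  ],
)

```text
time_s: 16.48
ee_pos: [0.5146, 0.3162, 0.2511]
eef_rot: [-3.139, 0.005, 2.005]
force: [0.1, -0.4, -2.2]
grip_width: 0.0118
```

```bash
python3 st.py;python3 - <<'E'
from h import *
from station import get_obs
o=get_obs();R=Ro.from_euler('xyz',o["eef_rot"])
for s in(-1,1): print(s,R.apply(Ro.from_rotvec([0,s*.5,0]).apply([0,0,1])).round(2))
E
```

```text
[ 0.07 -0.41 -2.16] [0.02 0.01 0.04] [ 0.492  0.396  1.287 -0.004  1.462  0.058] [0.5146 0.3162 0.2511] [-3.1386  0.0045  2.0054] 0.011835859170576774
-1 [ 0.2  -0.44 -0.88]
1 [-0.2   0.43 -0.88]
```

Emit:
servo_tool(
  moves=[
    [[0,-0.07,0,0,0,0,1],[0,-0.14,0,0,0,0,1],[0,-0.21,0,0,0,0,1],[0,-0.28,0,0,0,0,1],[0,-0.35,0,0,0,0,1],[0,-0.42,0,0,0,0,1],[0,-0.49,0,0,0,0,1],[0,-0.56,0,0,0,0,1],[0,-0.61,0,0,0,0,1],[0,-0.61,0,0,0,0,1],[0,-0.61,0,0,0,0,1]],
  ],
)

```text
time_s: 17.4
ee_pos: [0.5146, 0.3163, 0.2504]
eef_rot: [-3.134, 0.961, 2.014]
force: [0.5, -0.5, -1.4]
grip_width: 0.0114
```

```bash
python3 st.py;python3 - <<'E'
from h import *
from station import camera
a=camera("side")["color"][50:300,50:350,::-1];cv2.imwrite("pics/side6.png",cv2.resize(a,None,fx=2.4,fy=2.4))
E
```

```text
[ 0.55 -0.47 -1.39] [0.63 0.35 0.02] [ 0.833  0.621  1.225 -0.87   1.722  0.452] [0.5146 0.3163 0.2504] [-3.1337  0.9614  2.0144] 0.011446224939294394
```

View pics/side6.png

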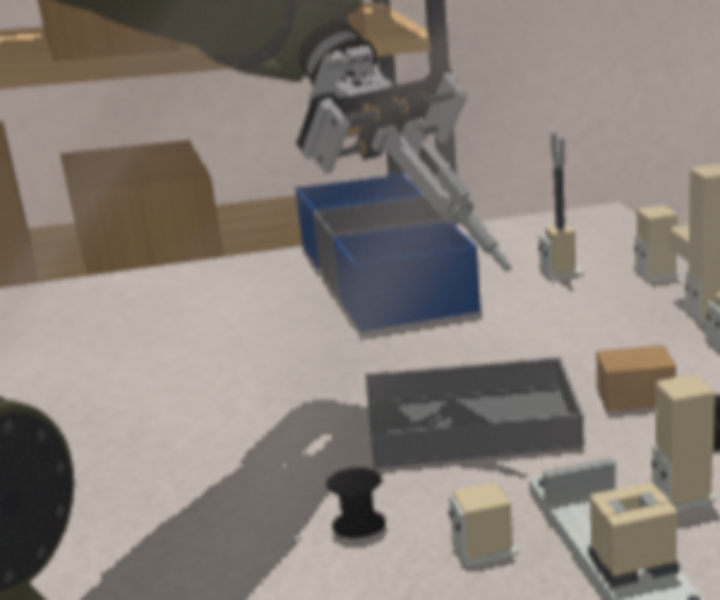

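The tilt is good, with the pin held rigidly about 55° from vertical and its nose pointing to -y. Now I'll lower it into the tray.

```bash
python3 - <<'E'
from h import *
from station import get_obs
o=get_obs()
goto([.511,.330,.11],o["eef_rot"]);goto([.511,.330,.060],o["eef_rot"])
E
```

```text
turn [0. 0. 0.] shift [0.248  0.0055 0.1387] q [ 0.832  0.62   1.224 -0.87   1.723  0.452]
turn [0. 0. 0.] shift [0.3299 0.0058 0.196 ] q [ 0.832  0.62   1.224 -0.87   1.723  0.452]
```

Emit:
servo_tool(
  moves=[
    [[0,0,0,0.04,0,0.02,1],[0,0,0,0.08,0,0.045,1],[0,0,0,0.12,0,0.07,1],[0,0,0,0.16,0,0.09,1],[0,0,0,0.2,0,0.11,1],[0,0,0,0.23,0,0.13,1],[0,0,0,0.248,0.005,0.139,1],[0,0,0,0.248,0.005,0.139,1]],
  ],
)

```text
time_s: 18.12
ee_pos: [0.5111, 0.3293, 0.1085]
eef_rot: [-3.134, 0.96, 2.013]
force: [-0.5, 0.2, -2.7]
grip_width: 0.0112
```

```bash
python3 st.py;python3 - <<'E'
from h import *
from station import camera,get_obs
o=get_obs()
goto([.511,.330,.062],o["eef_rot"])
for n in("side","top"):
    b=(100,350,50,350) if n=="side" else (170,370,80,320)
    a=camera(n)["color"][b[0]:b[1],b[2]:b[3],::-1];cv2.imwrite(f"pics/{n}7.png",cv2.resize(a,None,fx=2.4,fy=2.4))
E
```

```text
[-0.5   0.15 -2.65] [0.65 0.35 0.01] [ 0.849  0.798  1.282 -0.847  1.581  0.64 ] [0.5111 0.3293 0.1085] [-3.1339  0.9599  2.0126] 0.011219434601348095
turn [0. 0. 0.] shift [0.077  0.0009 0.0523] q [ 0.849  0.798  1.282 -0.847  1.581  0.64 ]
```

View pics/side7.png

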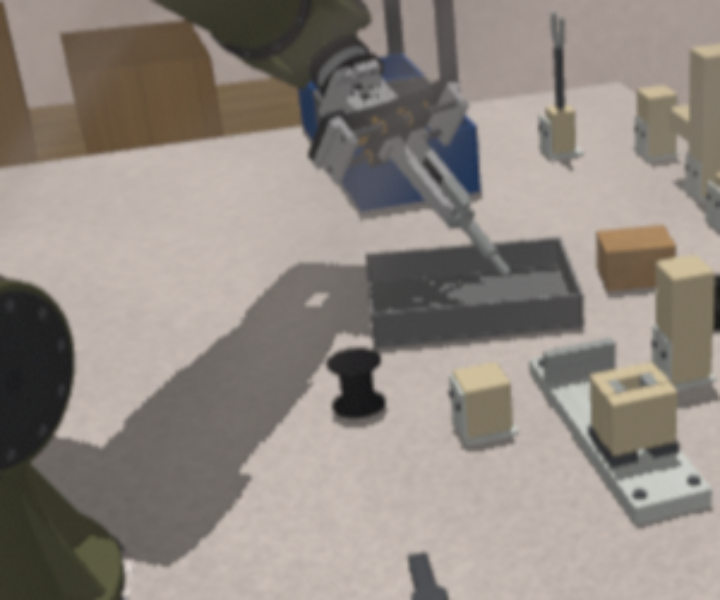

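View pics/top7.png

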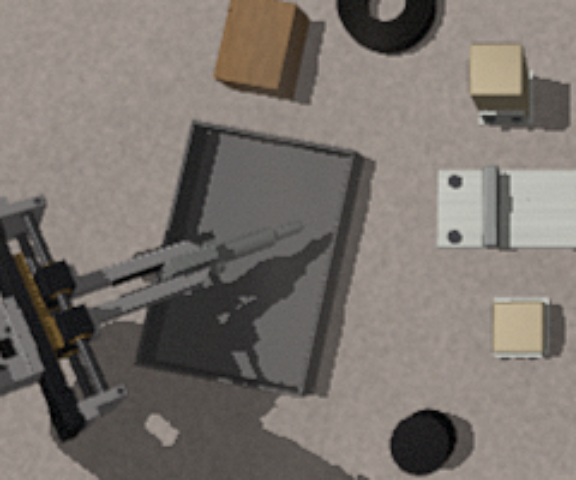

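Emit:
servo_tool(
  moves=[
    [[0,0,0,0.02,0,0.013,1],[0,0,0,0.04,0,0.026,1],[0,0,0,0.055,0,0.037,1],[0,0,0,0.068,0,0.046,1],[0,0,0,0.077,0.001,0.052,1],[0,0,0,0.077,0.001,0.052,1],[0,0,0,0.077,0.001,0.052,1]],
  ],
)

```text
time_s: 18.8
ee_pos: [0.5115, 0.3307, 0.0642]
eef_rot: [-3.138, 0.96, 2.009]
force: [-0.2, -0.5, -1.5]
grip_width: 0.0115
```

```bash
python3 st.py
```

```text
[-0.24 -0.54 -1.49] [0.65 0.35 0.01] [ 0.85   0.863  1.283 -0.847  1.537  0.693] [0.5115 0.3307 0.0642] [-3.1384  0.9596  2.009 ] 0.011469654486298907
```

Emit:
servo_tool(
  moves=[
    [[0,-0.06,0,0,0,0,1],[0,-0.115,0,0.006,0,0.004,1],[0,-0.115,0,0.014,0,0.01,1],[0,-0.115,0,0.022,0,0.015,1],[0,-0.115,0,0.022,0,0.015,1],[0,-0.115,0,0.022,0,0.015,1]],
  ],
)

```text
time_s: 19.3
ee_pos: [0.5117, 0.3309, 0.0515]
eef_rot: [-3.14, 1.138, 2.008]
force: [1.0, 0.1, -2.3]
grip_width: 0.0115
```

```bash
python3 st.py;python3 - <<'E'
from h import *
from station import camera
for n in("side",):
    b=(100,300,150,350)
    a=camera(n)["color"][b[0]:b[1],b[2]:b[3],::-1];cv2.imwrite(f"pics/{n}8.png",cv2.resize(a,None,fx=3,fy=3))
E
```

```text
[ 0.97  0.1  -2.31] [0.72 0.38 0.01] [ 0.882  0.968  1.233 -0.962  1.641  0.751] [0.5117 0.3309 0.0515] [-3.1397  1.1379  2.0077] 0.01147776055129681
```

View pics/side8.png

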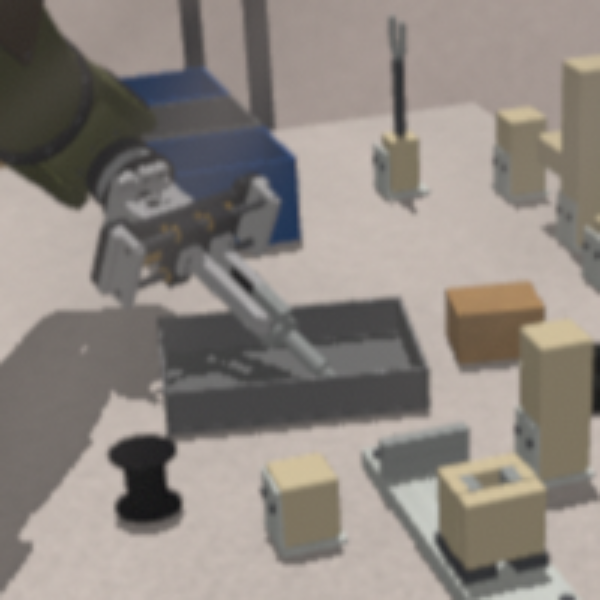

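Emit:
servo_tool(
  moves=[
    [[0,0,0,0.003,0,0.0015,1],[0,0,0,0.0055,0,0.0025,1],[0,0,0,0.0055,0,0.0025,1],[0,0,0,0.0055,0,0.0025,0.2],[0,0,0,0.0055,0,0.0025,0.2],[0,0,0,0.0055,0,0.0025,0.2],[0,0,0,0.0055,0,0.0025,0.2],[0,0,0,0.0055,0,0.0025,0.2],[0,0,0,0.0055,0,0.0025,0.2],[0,0,0,0.0055,0,0.0025,0.2],[0,0,0,0.0055,0,0.0025,0.2],[0,0,0,0.0055,0,0.0025,0.2]],
  ],
)

```text
time_s: 20.35
ee_pos: [0.5118, 0.3309, 0.0488]
eef_rot: [-3.141, 1.138, 2.007]
force: [-0.1, 0.0, 0.7]
grip_width: 0.0681
```

```bash
python3 st.py;python3 - <<'E'
from h import *
from station import camera
for n in("side","top"):
    b=(150,300,150,350) if n=="side" else (200,350,100,300)
    a=camera(n)["color"][b[0]:b[1],b[2]:b[3],::-1];cv2.imwrite(f"pics/{n}9.png",cv2.resize(a,None,fx=3.5,fy=3.5))
E
```

```text
[-0.13  0.    0.74] [ 0.37  0.24 -0.05] [ 0.882  0.973  1.232 -0.962  1.639  0.754] [0.5118 0.3309 0.0488] [-3.1406  1.1382  2.0068] 0.06809336639184918
```

View pics/side9.png

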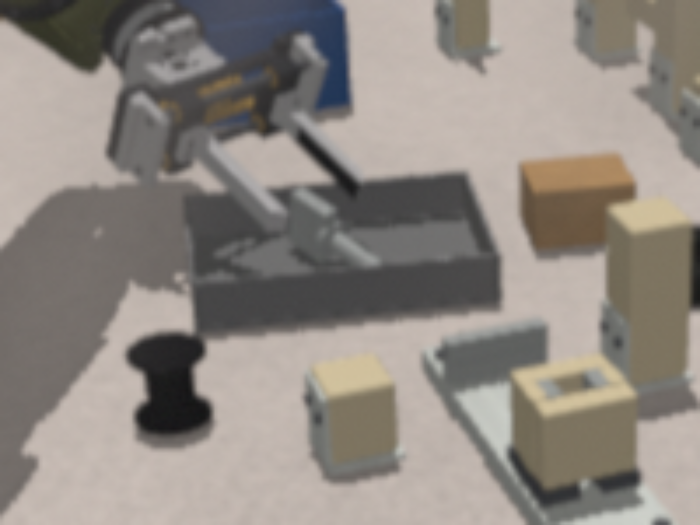

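View pics/top9.png

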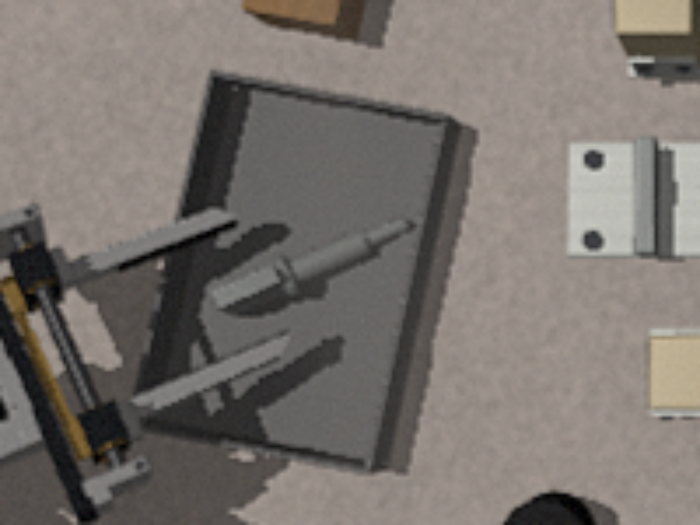

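The pin lies in the tray, let go, standing on its wing edge with the nose slightly down (top crop, wing (240,288) to nose (412,226)). I'll rise straight up, then measure its tilt.

Emit:
servo_tool(
  moves=[
    [[0,0,0,-0.03,0,-0.014,0.2],[0,0,0,-0.08,0,-0.037,0.2],[0,0,0,-0.14,0,-0.065,0.2],[0,0,0,-0.2,0,-0.092,0.2],[0,0,0,-0.26,0,-0.12,0.2],[0,0,0,-0.32,0,-0.148,0.2],[0,0,0,-0.36,0,-0.166,0.2],[0,0,0,-0.36,0,-0.166,0.2]],
  ],
)

```text
time_s: 21.12
ee_pos: [0.5125, 0.3314, 0.2523]
eef_rot: [3.125, 1.135, 1.991]
force: [0.6, -0.0, 0.2]
grip_width: 0.0753
```

```bash
python3 st.py;python3 - <<'E'
from h import *
from station import camera
for n in("side","top"):
    b=(190,260,190,310) if n=="side" else (210,345,130,250)
    c=camera(n);np.savez(f"{n}A.npz",**c)
    a=c["color"][b[0]:b[1],b[2]:b[3],::-1];cv2.imwrite(f"pics/{n}A.png",cv2.resize(a,None,fx=4,fy=4,interpolation=cv2.INTER_CUBIC))
E
```

```text
[ 0.61 -0.04  0.2 ] [0.35 0.22 0.09] [ 0.882  0.704  1.184 -1.003  1.812  0.495] [0.5125 0.3314 0.2523] [3.1252 1.1353 1.9909] 0.07532472073350503
```

View pics/sideA.png

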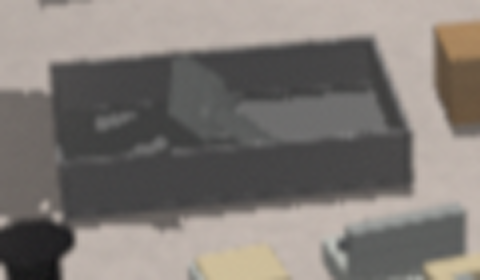

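View pics/topA.png

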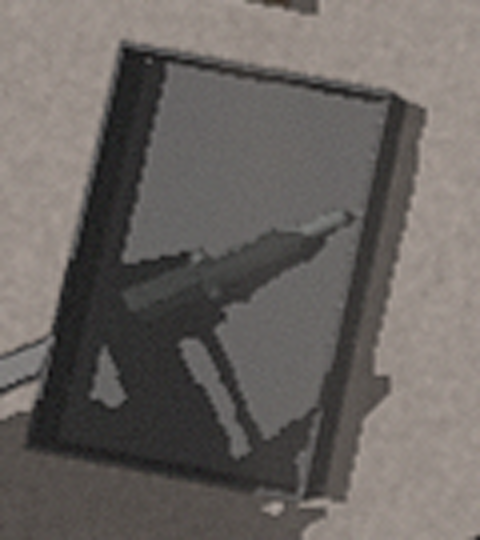

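```bash
python3 - <<'E'
from h import *
t=load("topA.npz");f=lambda p,k,o:[(p[0]+.5)/k-.5+o[0],(p[1]+.5)/k-.5+o[1]]
n=ray(t,f((352,218),4,(130,210)),.010);w=ray(t,f((128,298),4,(130,210)),.05);
print(n,w,np.linalg.norm(n-w)); m=ray(t,f((240,258),4,(130,210)),.02)
T=np.array([.5161,.3185,0]);a=np.radians(-12);d=m-T
print("mid in tray",d[0]*np.cos(a)+d[1]*np.sin(a),-d[0]*np.sin(a)+d[1]*np.cos(a))
E
```

```text
[0.54271065 0.2517249  0.01      ] [0.50097363 0.35861931 0.05      ] 0.1215252805681771
mid in tray 0.007597979055338517 -0.007421639487916961
```

The measurements agree: pin length comes out at 121 mm, its middle is within 8 mm of the tray centre, and the tilt is about 12° by geometry. Next is the carriage.

Emit:
servo_tool(
  moves=[
    [[0,0.07,0,0,0,0,0.5],[0,0.14,0,0,0,0,0.7],[0,0.21,0,0,0,0,1],[0,0.28,0,0,0,0,1],[0,0.35,0,0,0,0,1],[0,0.42,0,0,0,0,1],[0,0.49,0,0,0,0,1],[0,0.56,0,0,0,0,1],[0,0.63,0,0,0,0,1],[0,0.7,0,0,0,0,1],[0,0.722,0,0,0,0,1],[0,0.722,0,0,0,0,1]],
  ],
  squeeze=10,
)

```text
time_s: 22.22
ee_pos: [0.5124, 0.3293, 0.2457]
eef_rot: [-3.14, 0.002, 2.003]
force: [0.2, -0.7, -0.2]
grip_width: 0.0012
```

```bash
python3 st.py;python3 - <<'E'
from h import *
goto([.53,.08,.25],[np.pi,0,np.radians(35)])
goto([.547,-.105,.2],[np.pi,0,np.radians(-1.6)])
E
```

```text
[ 0.16 -0.72 -0.22] [-0.08  0.02  0.02] [ 0.512  0.41   1.28  -0.002  1.454  0.08 ] [0.5124 0.3293 0.2457] [-3.1397e+00  1.8000e-03  2.0026e+00] 0.001190987716729379
turn [-2.00e-04  1.80e-03  8.86e-01] shift [-0.4676 -0.1767 -0.0073] q [ 0.512  0.41   1.28  -0.002  1.454  0.08 ]
turn [4.0000e-04 1.9000e-03 1.2927e+00] shift [-0.8177 -0.3005  0.0935] q [ 0.512  0.41   1.28  -0.002  1.454  0.08 ]
```

Emit:
servo_tool(
  moves=[
    [[0,0,0.075,-0.05,-0.02,0,1],[0,0,0.15,-0.11,-0.04,0,1],[0,0,0.22,-0.17,-0.065,0,1],[0,0,0.3,-0.23,-0.09,0,1],[0,0,0.37,-0.29,-0.11,0,1],[0,0,0.45,-0.35,-0.13,0,1],[0,0,0.52,-0.41,-0.15,0,1],[0,0,0.6,-0.47,-0.177,0,1],[0,0,0.67,-0.53,-0.2,0,1],[0,0,0.75,-0.59,-0.22,0,1],[0,0,0.82,-0.65,-0.24,0,1],[0,0,0.886,-0.65,-0.24,0,1]],
  ],
)

```text
time_s: 23.22
ee_pos: [0.5393, -0.0199, 0.2451]
eef_rot: [3.14, 0.006, 0.602]
force: [-0.9, 0.3, 0.7]
grip_width: 0.0005
```

```bash
python3 - <<'E'
from h import *
goto([.547,-.105,.2],[np.pi,0,np.radians(-1.6)])
E
```

```text
turn [0.0022 0.0033 0.401 ] shift [-0.0832  0.1488  0.0909] q [-0.102  0.251  1.49  -0.005  1.403  0.868]
```

Emit:
servo_tool(
  moves=[
    [[0.002,0.003,0.08,-0.03,0.05,0,1],[0.002,0.003,0.16,-0.06,0.11,0,1],[0.002,0.003,0.24,-0.083,0.149,0.02,1],[0.002,0.003,0.32,-0.083,0.149,0.06,1],[0.002,0.003,0.4,-0.083,0.149,0.09,1],[0.002,0.003,0.4,-0.083,0.149,0.09,1],[0.002,0.003,0.4,-0.083,0.149,0.09,1]],
  ],
)

```text
time_s: 23.8
ee_pos: [0.5468, -0.1045, 0.1993]
eef_rot: [3.141, 0.004, -0.023]
force: [-0.2, 0.2, 0.8]
grip_width: 0.0007
```

```bash
python3 - <<'E'
from h import *
from station import camera
goto([.548,-.105,.048],[np.pi,0,np.radians(-1.6)])
for n in("top",):
    b=(190,310,250,410)
    a=camera(n)["color"][b[0]:b[1],b[2]:b[3],::-1];cv2.imwrite(f"pics/{n}B.png",cv2.resize(a,None,fx=4,fy=4))
E
```

```text
turn [0.0005 0.0023 0.0032] shift [0.0036 0.0007 0.3027] q [-0.254  0.322  1.507 -0.002  1.316  1.34 ]
```

View pics/topB.png

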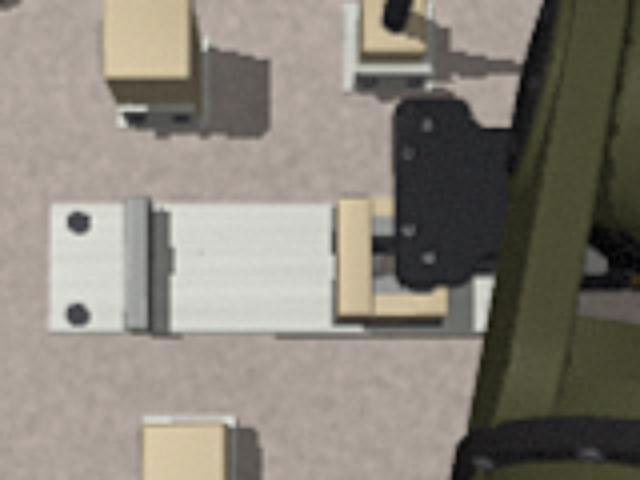

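Emit:
servo_tool(
  moves=[
    [[0,0.002,0.003,0.003,0,0.05,1],[0,0.002,0.003,0.003,0,0.11,1],[0,0.002,0.003,0.003,0,0.17,1],[0,0.002,0.003,0.003,0,0.22,1],[0,0.002,0.003,0.003,0,0.26,1],[0,0.002,0.003,0.003,0,0.285,1],[0,0.002,0.003,0.003,0,0.3,1],[0,0.002,0.003,0.003,0,0.3,1],[0,0.002,0.003,0.003,0,0.3,1]],
  ],
)

```text
time_s: 24.6
ee_pos: [0.5491, -0.1046, 0.0514]
eef_rot: [3.14, -0.003, -0.024]
force: [0.1, 0.9, -0.4]
grip_width: 0.0005
```

```bash
python3 - <<'E'
from h import *
from station import get_obs
o=get_obs();print(o["force"],o["ee_pos"])
goto([.5485,-.068,.048],[np.pi,0,np.radians(-1.6)])
goto([.5512,.022,.048],[np.pi,0,np.radians(-1.6)])
E
```

```text
[ 0.14513408  0.94792877 -0.40149908] [ 0.54906447 -0.10459704  0.05136809]
turn [ 0.0009 -0.0016  0.0024] shift [-0.0029 -0.0732  0.0066] q [-2.530e-01  4.910e-01  1.642e+00 -1.000e-03  1.006e+00  1.342e+00]
turn [ 0.0009 -0.0016  0.0024] shift [-0.0019 -0.2532  0.0064] q [-2.530e-01  4.910e-01  1.642e+00 -1.000e-03  1.006e+00  1.342e+00]
```

Pushing gently along tool −y, stopping just short of the stop.

Emit:
servo_tool(
  moves=[
    [[0,0,0,0,-0.03,0,1],[0,0,0,-0.001,-0.055,0,1],[0,0,0,-0.001,-0.08,0,1],[0,0,0,-0.001,-0.105,0,1],[0,0,0,-0.002,-0.13,0,1],[0,0,0,-0.002,-0.155,0,1],[0,0,0,-0.002,-0.18,0,1],[0,0,0,-0.002,-0.205,0,1],[0,0,0,-0.002,-0.225,0,1],[0,0,0,-0.002,-0.24,0,1],[0,0,0,-0.002,-0.248,0,1],[0,0,0,-0.002,-0.248,0,1]],
  ],
)

```text
time_s: 25.6
ee_pos: [0.5508, 0.0204, 0.0509]
eef_rot: [3.141, -0.002, -0.023]
force: [-0.3, -0.3, -0.2]
grip_width: 0.0004
```

Emit:
servo_tool(
  moves=[
    [[0,0,0,0,-0.003,0,1],[0,0,0,0,-0.006,0,1],[0,0,0,0,-0.008,0,1],[0,0,0,0,-0.008,0,1]],
  ],
)

```text
time_s: 25.93
ee_pos: [0.5507, 0.0243, 0.0507]
eef_rot: [3.141, -0.001, -0.024]
force: [-0.2, -1.9, -0.6]
grip_width: 0.0001
```

```bash
python3 st.py; python3 - <<'E'
from h import *
from station import camera
for n in("top","side"):
    b=(190,310,250,410) if n=="top" else (200,320,230,390)
    a=camera(n)["color"][b[0]:b[1],b[2]:b[3],::-1];cv2.imwrite(f"pics/{n}C.png",cv2.resize(a,None,fx=4,fy=4))
E
```

```text
[-0.23 -1.85 -0.58] [-0.32  0.19  0.02] [-2.200e-02  4.790e-01  1.663e+00 -1.000e-03  9.980e-01  1.573e+00] [0.5507 0.0243 0.0507] [ 3.1406e+00 -1.1000e-03 -2.3700e-02] 8.205392853908488e-05
```

View pics/sideC.png

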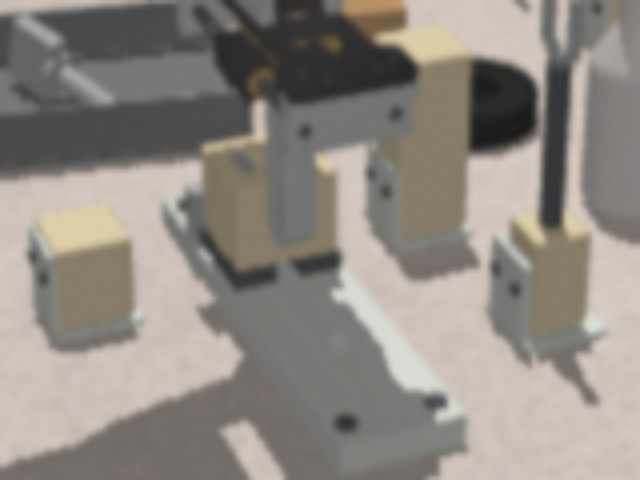

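View pics/topC.png

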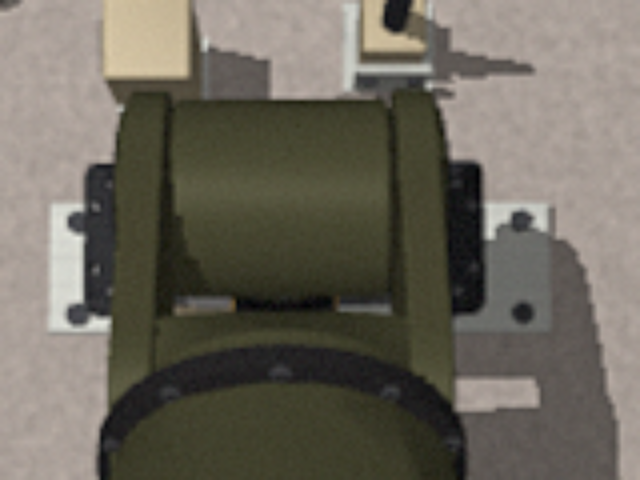

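The carriage is now close to the stop, with only sliding friction felt. I'll creep forward until contact.

Emit:
servo_tool(
  moves=[
    [[0,0,0,0,-0.003,0,1],[0,0,0,0,-0.006,0,1],[0,0,0,0,-0.009,0,1],[0,0,0,0,-0.009,0,1]],
  ],
)

```text
time_s: 26.37
ee_pos: [0.5508, 0.027, 0.0508]
eef_rot: [3.138, -0.001, -0.024]
force: [-1.9, -17.3, 2.1]
grip_width: 0.0003
```

Emit:
servo_tool(
  moves=[
    [[0,0,0,0,-0.002,0,1],[0,0,0,0,-0.004,0,1],[0,0,0,0,-0.004,0,1],[0,0,0,0,-0.004,0,1]],
  ],
)

```text
time_s: 26.7
ee_pos: [0.5508, 0.027, 0.0508]
eef_rot: [3.135, -0.001, -0.024]
force: [-1.4, -19.0, 1.5]
grip_width: 0.0003
```

It is firmly against the stop: 17–19 N with no further motion, at the predicted position. I'll back off and retreat upward.

Emit:
servo_tool(
  moves=[
    [[0,0,0,0,0.01,0,1],[0,0,0,0,0.04,0,1],[0,0,0,0,0.08,0,1],[0,0,0,0,0.1,-0.03,1],[0,0,0,0,0.1,-0.1,1],[0,0,0,0,0.1,-0.17,1],[0,0,0,0,0.1,-0.24,1],[0,0,0,0,0.1,-0.31,1],[0,0,0,0,0.1,-0.38,1],[0,0,0,0,0.1,-0.38,1],[0,0,0,0,0.1,-0.38,1]],
  ],
)

```text
time_s: 27.62
ee_pos: [0.55, -0.0214, 0.2428]
eef_rot: [3.135, -0.004, -0.024]
force: [-0.6, 0.4, -0.9]
grip_width: 0.0004
```

Emit:
servo_tool(
  moves=[
    [[0,0,0,-0.05,0.08,0,1],[0,0,0,-0.1,0.16,0,1],[0,0,0,-0.15,0.24,0,1],[0,0,0,-0.2,0.32,0,1],[0,0,0,-0.2,0.4,0,1],[0,0,0,-0.2,0.4,0,1],[0,0,0,-0.2,0.4,0,1]],
  ],
)

```text
time_s: 28.2
ee_pos: [0.4439, -0.2215, 0.2423]
eef_rot: [3.136, -0.002, -0.028]
force: [-0.0, -0.2, 0.3]
grip_width: 0.0005
```

```bash
python3 st.py; python3 - <<'E'
from h import *
from station import camera
for n in("top","side"):
    c=camera(n);np.savez(f"{n}D.npz",**c);cv2.imwrite(f"pics/{n}D.png",c["color"][:,:,::-1])
E
```

```text
[-0.   -0.17  0.35] [ 0.02  0.14 -0.01] [-0.535  0.148  1.62  -0.004  1.368  1.064] [ 0.4439 -0.2215  0.2423] [ 3.1358e+00 -2.5000e-03 -2.7500e-02] 0.0004808529202416085
```

View pics/sideD.png

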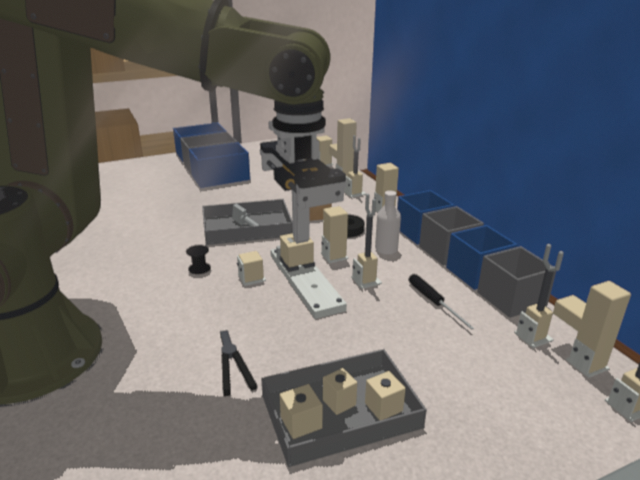

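View pics/topD.png

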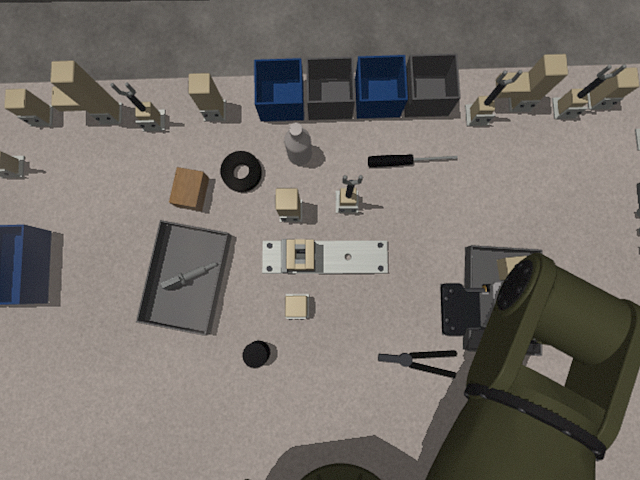

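The top view shows the block against the stop at (300,255), the pin in the tray at (190,275) and the other things where they were. I'll check the pin tilt and block position more closely.

```bash
python3 - <<'E'
from h import *
a=cv2.imread("pics/sideD.png");b=cv2.imread("pics/topD.png")
z=lambda i,k:cv2.resize(i,None,fx=k,fy=k,interpolation=cv2.INTER_CUBIC)
cv2.imwrite("pics/z1.png",z(a[195:245,195:295],6));cv2.imwrite("pics/z2.png",z(b[225:345,130:250],5));cv2.imwrite("pics/z3.png",z(b[230:285,255:355],6))
d=cv2.absdiff(cv2.imread("pics/top0.png"),b).max(2)
E
```

```text
(no output)
```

View pics/z1.png

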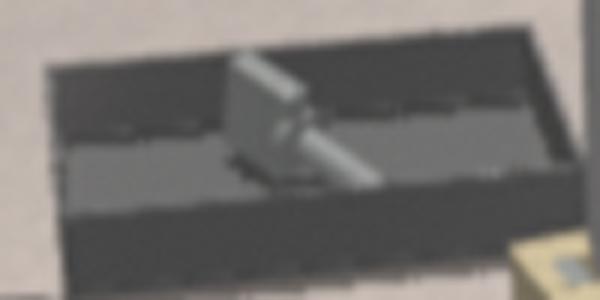

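View pics/z2.png

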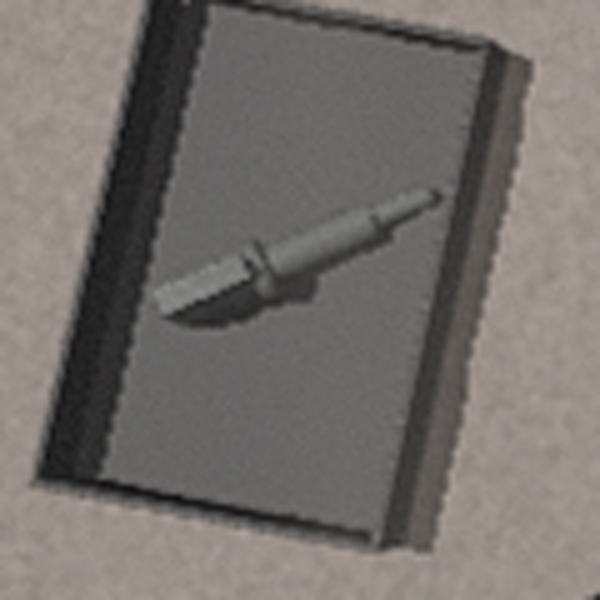

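View pics/z3.png

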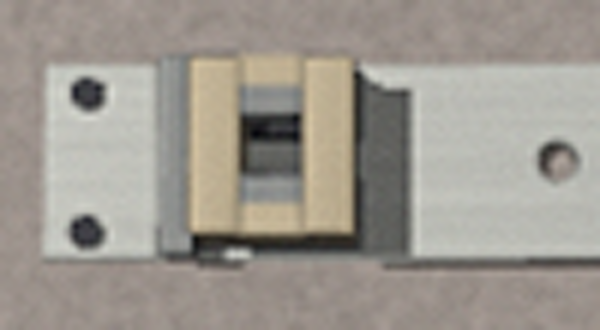

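The block touches the stop (zoom z3, x≈190). The pin rests on its wing edge and nose. I'll triangulate the wing's top edge for the tilt.

```bash
python3 - <<'E'
from h import *
t=load("topD.npz");s=load("sideD.npz")
f=lambda p,k,o:[(p[0]+.5)/k-.5+o[0],(p[1]+.5)/k-.5+o[1]]
def tri(a,b):
    P=[c["intrinsics"]@np.c_[cv2.Rodrigues(c["rvec"])[0],c["tvec"].ravel()] for c in(t,s)]
    X=cv2.triangulatePoints(P[0],P[1],np.array(a).reshape(2,1),np.array(b).reshape(2,1)).ravel();return X[:3]/X[3]
A=tri(f((160,304),5,(130,225)),f((240,57),6,(195,195)));B=tri(f((245,260),5,(130,225)),f((301,96),6,(195,195)))
d=A-B;print(A,B,np.linalg.norm(d),"tilt deg",np.degrees(np.arcsin(d[2]/np.linalg.norm(d))))
B=np.array([ray(t,f(p,6,(255,230)),.082) for p in[(190,57),(355,57),(355,234),(190,234)]]);print(B.mean(0))
E
```

```text
[0.49820579 0.35708339 0.05413351] [0.51536461 0.32492576 0.04592139] 0.037362771426944726 tilt deg 12.696946085194629
[0.55303524 0.067901   0.082     ]
```

```bash
python3 -c "
from station import hand_in;print(hand_in())"
```

```text
the job is handed in; nothing more can be done
None
```

The pin is out, it lies in the empty tray, and the carriage is against the stop. I handed the job in at about 28 s of robot time, and no verdict was reported.

- **Freeing the pin:** I gripped the wing at 60 N and twisted it back and forth over about 10 rad while easing it up about 2 mm per radian. The pull read at the end of each call was at most 16 N. That is under the 18 N at which the block starts to lift, but I have no readings from within the calls. The block looked seated in the pictures afterwards.
- **Laying it in the tray:** My first tilt, outward, ran into the wrist singularity, so I went back to vertical and tilted sideways instead. I then set the pin down at about 65° from vertical and let go.
- **Pin at rest:** Its middle is within about 8 mm of the tray centre in each direction. It rests on its wing's edge and its nose, about 12.7° from horizontal by triangulation and about 12° by geometry. That is inside the limit of about 18°, though it is not lying on the wing's broad side.
- **Carriage:** I pushed it until it stopped moving, at 17–19 N. The block then measured about 99.5 mm from its start, touching the stop in the image.
- **Everything else:** The gripper had been withdrawn clear of everything. In the last pictures the other loose things look where they were, but I judged that by eye. The arm hid the other tray in the top view, and the side view shows its spare blocks in place.

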